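# Load the whetstone into its sprung bench holder

## Task

Load the whetstone into its wooden bench holder for sharpening: line it up with the ramp, slide it up the ramp and over the lip (do not lift it in from above), push it on against the sprung jaw until its tail end clears the lip, and work the tail down so that the stone lies flat on the bed, trapped between the lip and the jaw. Push gently: feel for the end of the jaw's travel without ramming the stone into it, and do not press hard on the holder. Leave the beeswax, the small steel anvil and the cork block where they are.

Things in the scene. Friction and masses are not known exactly. Their poses are not given: they have to be found in the camera images.
- whetstone: the whetstone, a loose plain grey rectangular block, 42 mm wide (its x), 120 mm long (its y), 20 mm thick, 0.17 to 0.34 kg. Origin: centre of its underside, z up. The two ends are alike. It starts flat on the bench beyond the foot of the ramp, somewhat off its line and turned
- stone_holder: the bench-stone holder: a fixed low wooden frame, 88 mm wide, 8 mm high. Origin: on the bench, on its middle line; z up, y along the channel. Clamped in it is the channel (ramp, lip, bed, jaw), whose setting along y is not measured: anywhere from -12 to +12 mm about the middle setting, for which the figures here hold. The stone goes in from the +y end, pushed towards -y
- mid_foot (a point): where the middle of the ramp's foot is, on the bench, at the middle setting: y=+130 mm in the holder's frame; axes as the holder's. The ramp rises evenly to z=16 mm at y=+60 mm. Rails 5 mm high, 47 mm apart, flank it from y=+118 mm; small flared guides, 6 mm high, at the foot reach y=+143 mm and x=-41 and +41 mm
- mid_lip (a point): where the middle of the steel lip's inner top edge is at the middle setting: y=+54 mm, z=16 mm in the holder's frame. The lip top is flat, y=+60 to +54 mm; behind it (to -y) the bed is 6 mm lower, z=10 mm, between rails 47 mm apart, tops at z=22 mm. A seated stone lies flat on the bed with its tail against the lip: origin at x=0, y=-6 mm, z=10 mm
- mid_jaw (a point): where the face centre of the sprung steel jaw (43 mm wide, 13 mm high) is at the middle setting: y=-60 mm, z=17 mm in the holder's frame. It yields 9 mm towards -y to a hard end; spring 4 N at rest, 8.5 N at the end. A seated stone keeps it 6 mm back; the tilted stone's tail clears the lip at about 7 mm, so push on until the force shows the hard end, and no harder
- stone_top (a point): middle of the whetstone's upper face, 20 mm above its origin. When the tail has passed the lip it may hang there by friction as long as something pushes on it, and must then be drawn or pressed down about 6 mm; let go too early and the spring can push it back onto the lip
- beeswax: yellow block of beeswax, 35x53x24 mm, loose beside the holder; leave alone. Origin: centre of underside
- snap_anvil: small round steel anvil, 36 mm across, 12 mm high, loose beside the holder; leave alone. Origin: centre of underside
- cork_block: cork sanding block, 45x75x30 mm, loose beside the holder; leave alone. Origin: centre of underside

How it is judged:
By the outcome, as a careful person would: the job done as asked, in the order asked, and still so for the second after the job is handed in, with the robot touching nothing.
It also fails if it takes over 67 s, if anything falls off the work surface, if the arm or the gripper's body presses on something with over 40 N, if the wrist force passes 120 N, or if a joint passes its speed limit or range.

## Robot

A 7-joint arm with a two-finger parallel gripper is mounted at the origin on a cart in front of the work surface, level with it; the furniture and walls round the work are solid. World frame = base frame: x ahead of the robot, y to its left, z up, the work surface at z = 0. Lengths are in m, angles in rad, forces in N, time in s.
With the tool pointing down it reaches from about 0.4 to 0.85 m from the base axis. Payload 10.4 kg.
Tool frame: the origin (TCP) lies midway between the tips of the shut fingers; the grasp point (between the pads) lies 19 mm behind it; x points along the fingers, z is the direction in which the jaws open and shut, and the axes are right-handed (so a half turn about x gives the same grasp; the last joint's range is limited). The gripper opens to 87 mm and grips with 3 to 60 N. Pads are 19 mm wide; open, the fingers measure 117 mm over their backs; the gripper's body (75 mm by 190 mm) begins 51 mm behind the grasp point.
Start: joints at [-1.163, 0.332, -0.065, 1.46, 0.022, 1.35, -0.088], TCP at [0.261, 0.568, 0.223] pointing down, gripper open.
Joint ranges: [-2.6, 2.6], [-0.5, 2.12], [-1.47, 1.34], [0.16, 2.42], [-1.27, 4.41], [0.06, 2.06], [-2.6, 2.6]. Speed limits (rad/s): [2.22, 2.22, 2.79, 2.79, 3.14, 3.14, 3.14].

## Interface

Orientations are given as a unit quaternion [x, y, z, w].
In Python, from bench import read_state, camera, camera_params, close_job gives the robot as it stands.
- The arm moves only by the tool arm_command, never from a script. Its argument "targets" is a list of rows, each a list of 7 numbers: the closure in counts, from 0 (fully open) to 255 (shut), then the shift along the tool's x, y, z in mm, then the turn, a rotation vector about the tool's x, y, z in rad. A call has 1 to 10 rows; each row is the pose to reach, as a shift and turn from the pose commanded when the call began, along the tool's axes at that moment; what a row does not reach only later rows make up. A row lasts 1/10 s, in which the tool goes at most 50 mm and 8.59 degrees, less where a joint would pass 70% of its speed; a pose out of reach is approached as far as the arm can. A call with a gripper value outside its range is refused whole. The fingers move at their own pace and stop on an object; "newtons" is the grip in N (left out, the last holds). Time passes only in rows, so rows that repeat a pose let the fingers close. It gives the time, the measured TCP pose, the force and the opening at its end, in the units of the state.
- read_state(): the state, without advancing time (a new reading comes with each control period).
- camera(name): name is "scene" or "top" or "wrist"; returns the picture (420x560x3 uint8, red, green, blue); there is no depth.
- camera_params(name): a dict with "intrinsics" (3x3 intrinsics, pixels), "dist" ([k1, k2, p1, p2, k3] as OpenCV has them; the pictures are not rectified), "xyz" and "orientation" of the camera in the world; the wrist camera has in their place "mount" (4x4, takes a point from camera to tool coordinates, whose origin is the TCP and whose axes are the tool frame's). Camera axes: x right, y down, z forward; pixel columns grow to the right and rows downward; lengths in m; the calibration is good to about 2 mm. A picture is of the moment at which its call begins: read the wrist's pose just before it. camera_params takes no time and is no camera call.
- close_job(): hands the job in, once; it reports no verdict.
The state is a dict: "time": time; "joint_positions": joint angles; "joint_vel": joint speeds; "joint_torque": joint torques, N m; "ee_pos": TCP position; "eef_rot": TCP orientation; "ft_force": force on the tool from outside, world axes, zero at the start; "torque": the same for the moment, N m; "width": finger opening in m.
Only numpy, scipy, OpenCV 4.12 (cv2) and the standard library are available. Lean on these libraries where they do the work, as an engineer would, in place of code of your own. Each camera call takes 0.05 s, during which the arm holds its last target.

## Working session

There is one attempt and no reset: what is moved stays moved. The work goes in short steps, Python scripts to look and compute and a tool call to move; the robot and the scene stay as the last step left them, time stands still between calls to the robot, and variables do not carry over. Pictures are saved under pics/ and viewed, and the job is handed in when it is done.

Besides the shell and the picture viewer there is one more tool, called by a JSON object that holds its "op" and its "data", one argument or row to a line. arm_command: Moves the arm, as the interface text tells. Its arguments: {"type":"object","properties":{"targets":{"type":"array"},"newtons":{"type":"number"}},"required":["targets"]}

```bash
mkdir -p pics; ls; python3 - <<'E'
from bench import *
import cv2
s=read_state()
print({k:(v if not hasattr(v,'tolist') else v.tolist()) for k,v in s.items()})
for n in ["scene","top","wrist"]:
    print(n,camera_params(n))
    cv2.imwrite(f"pics/{n}0.png",camera(n)[:,:,::-1])
E
```

```text
pics
{'time': 0.0, 'joint_positions': [-1.1626125615229363, 0.3328494899062558, -0.06472026571284295, 1.4609423939282686, 0.021597694647372205, 1.3498809231427529, -0.08851281298881776], 'joint_vel': [0.0014550244399854863, -3.000610483301462e-05, 0.0004786075231098944, -0.0009789982748475905, -7.578858338720725e-05, -0.0004912214754452342, -0.001117499178094898], 'joint_torque': [-9.447011279917206e-06, -62.3264479637146, 0.024564791237935424, -38.98869752883911, -0.061325125861912966, 0.03998336847871542, 0.00014183109215082368], 'ee_pos': [0.2608231309837779, 0.5675552931849048, 0.2217674453496908], 'eef_rot': [-0.38186956050707715, 0.5957074806571233, 0.3813086799130385, 0.5949049729748869], 'ft_force': [-0.13207066062066547, 0.15726384009651503, -0.10212527743892166], 'torque': [0.01728283526739831, -0.0071811149576600465, 0.00191267454672041], 'width': 0.08696372508177386}
scene {'intrinsics': array([[530.97702297,   0.        , 276.31136051],
       [  0.        , 530.97702297, 209.27666332],
       [  0.        ,   0.        ,   1.        ]]), 'dist': array([-0.05673475,  0. 
[... 473 characters left out ...]
, 0.91144056]), 'orientation': array([-0.7027449 ,  0.70995133, -0.04361846,  0.01470202])}
wrist {'intrinsics': array([[331.64722333,   0.        , 278.43958564],
       [  0.        , 331.64722333, 206.93593885],
       [  0.        ,   0.        ,   1.        ]]), 'dist': array([-0.01961118,  0.        ,  0.        ,  0.        ,  0.        ]), 'mount': array([[ 9.88289050e-04, -2.48657003e-01,  9.68591100e-01,
        -1.62182392e-01],
       [-6.15067536e-04, -9.68591541e-01, -2.48656489e-01,
         6.65500929e-02],
       [ 9.99999322e-01, -3.50004456e-04, -1.11018926e-03,
         4.76233443e-05],
       [ 0.00000000e+00,  0.00000000e+00,  0.00000000e+00,
         1.00000000e+00]])}
```

View pics/top0.png

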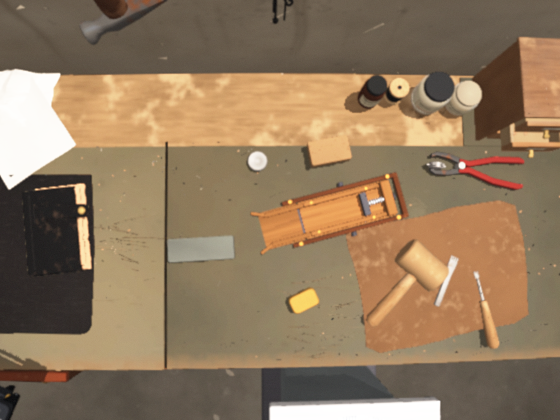

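View pics/scene0.png

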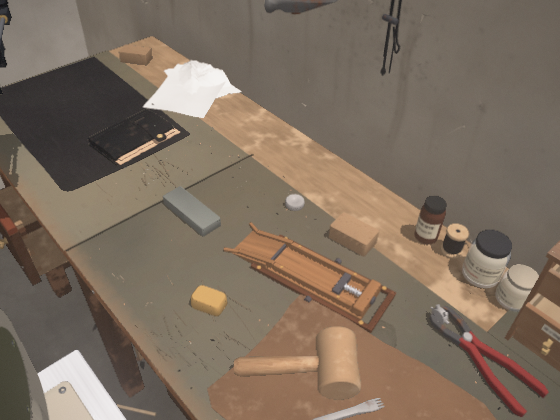

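View pics/wrist0.png

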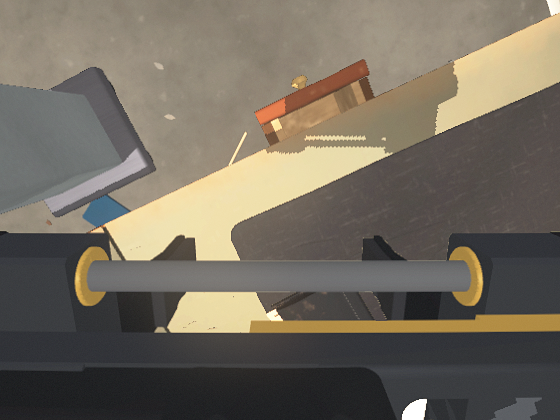

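The top view shows the stone at about (200,248), the holder from (262,230) to (405,195), the wax at (303,300), the anvil at (257,161) and the cork at (330,150). Next I'll enlarge crops of it.

```bash
python3 - <<'E'
import cv2
t=cv2.imread("pics/top0.png"); 
cv2.imwrite("pics/t_a.png",cv2.resize(t[160:270,240:420],None,fx=4.4,fy=4.4,interpolation=cv2.INTER_CUBIC))
cv2.imwrite("pics/t_b.png",cv2.resize(t[215:285,150:250],None,fx=8,fy=8,interpolation=cv2.INTER_CUBIC))
t=cv2.imread("pics/scene0.png"); 
cv2.imwrite("pics/s_a.png",cv2.resize(t[180:330,140:400],None,fx=3,fy=3,interpolation=cv2.INTER_CUBIC))
E
```

```text
(no output)
```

View pics/t_a.png

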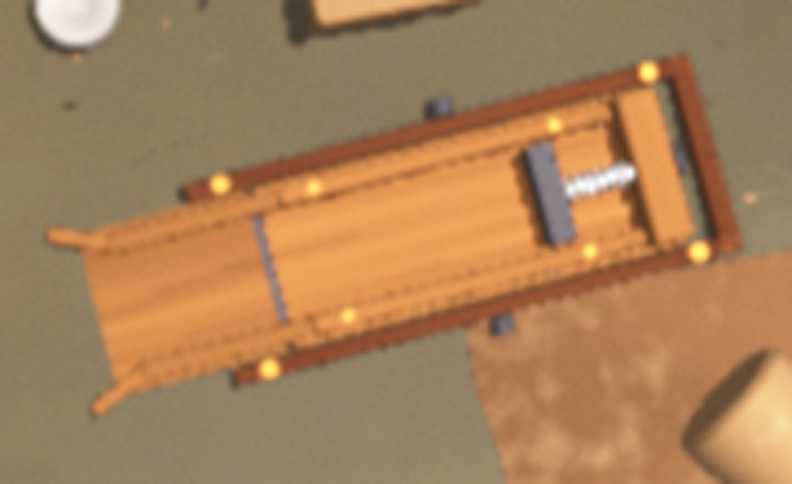

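View pics/t_b.png

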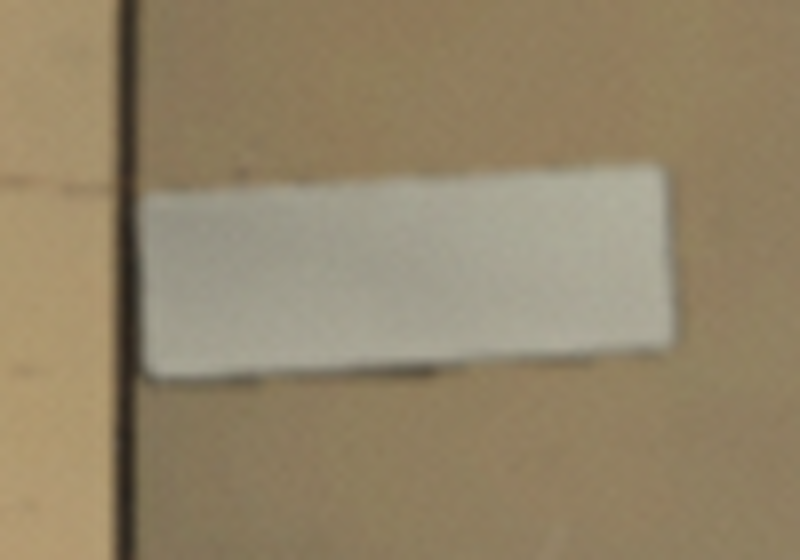

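View pics/s_a.png

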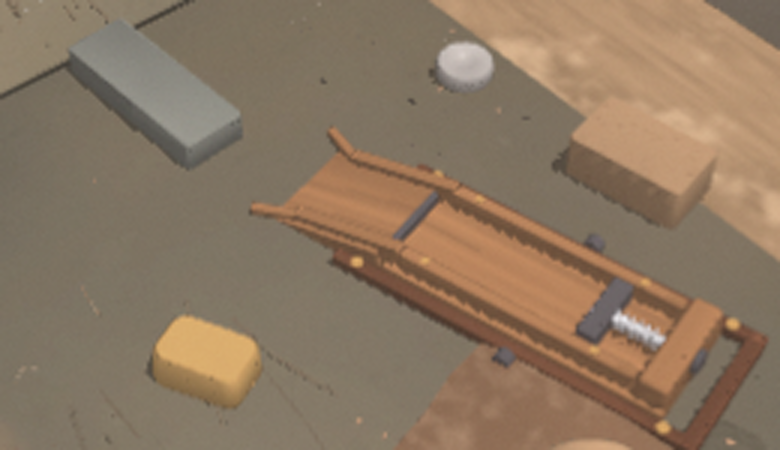

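```bash
cat > h.py <<'E'
import numpy as np, cv2
from scipy.spatial.transform import Rotation as R
from bench import *
def proj(n,uv,z):
    p=camera_params(n); uv=np.array(uv,float).reshape(-1,1,2)
    r=cv2.undistortPoints(uv,p['intrinsics'],p['dist']).reshape(-1,2)
    d=np.c_[r,np.ones(len(r))]@R.from_quat(p['orientation']).as_matrix().T
    z=np.broadcast_to(z,len(d))
    return p['xyz']+d*((z-p['xyz'][2])/d[:,2])[:,None]
def crop(pts,f,ox,oy): return (np.array(pts,float)+.5)/f-.5+[ox,oy]
E
python3 - <<'E'
from h import *
np.set_printoptions(precision=4,suppress=True)
s=proj("top",crop([(140,193),(665,165),(675,350),(148,378)],8,150,215),.02)
print("stone top",s,s.mean(0)); 
for a,b in((0,1),(1,2),(2,3),(3,0)): print(np.linalg.norm(s[a]-s[b]),np.degrees(np.arctan2(*(s[b]-s[a])[1::-1])))
ss=proj("scene",crop([(125,22),(240,123),(187,152),(69,58)],3,140,180),.02);print("stone scene",ss,ss.mean(0))
for n,pts,z in [("lip",[(258,215),(285,322)],.016),("foot",[(84,250),(115,388)],0),("jaw",[(525,150),(552,243)],.0235),("frame far",[(685,52),(742,248)],.008),("frame near",[(182,190),(236,385)],.008),("guide tips",[(50,237),(97,410)],.006)]:
    p=proj("top",crop(pts,4.4,240,160),z); d=p[1]-p[0]; print(n,p,p.mean(0),np.linalg.norm(d),"ang",np.degrees(np.arctan2(d[1],d[0])))
for n,pts,z in [("lip",[(440,195),(398,238)],.016),("foot",[(338,155),(285,205)],0),("frame far",[(768,340),(690,445)],.008)]:
    p=proj("scene",crop(pts,3,140,180),z); d=p[1]-p[0]; print("S",n,p,p.mean(0),np.linalg.norm(d),"ang",np.degrees(np.arctan2(d[1],d[0])))
for n,pts in [("wax",[(303,300)]),("anvil",[(257,161)]),("cork",[(330,150)])]: print(n,proj("top",pts,.02))
s=read_state(); print(R.from_quat(s['eef_rot']).as_matrix())
E
```

```text
stone top [[0.4588 0.3413 0.02  ]
 [0.464  0.2226 0.02  ]
 [0.4222 0.2205 0.02  ]
 [0.4171 0.3393 0.02  ]] [0.4405 0.2809 0.02  ]
0.11883124950955082 -87.47115585002828
0.0418461265392557 -177.17846267684172
0.11890632869843128 92.47730889945069
0.041738859653518603 2.719291906026097
stone scene [[0.4573 0.3342 0.02  ]
 [0.458  0.2154 0.02  ]
 [0.4205 0.2163 0.02  ]
 [0.4123 0.3285 0.02  ]] [0.437  0.2736 0.02  ]
lip [[0.5119 0.1025 0.016 ]
 [0.4671 0.0919 0.016 ]] [0.4895 0.0972 0.016 ] 0.046015402998953764 ang -166.6479621849192
foot [[0.499  0.1754 0.    ]
 [0.4406 0.1628 0.    ]] [0.4698 0.1691 0.    ] 0.05972267045014981 ang -167.84189327578866
jaw [[ 0.5376 -0.0092  0.0235]
 [ 0.4985 -0.0196  0.0235]] [ 0.5181 -0.0144  0.0235] 0.040429221786313536 ang -165.07486891639127
frame far [[ 0.5812 -0.0829  0.008 ]
 [ 0.4966 -0.105   0.008 ]] [ 0.5389 -0.094   0.008 ] 0.08741515131257936 ang -165.35110602094906
frame near [[0.5234 0.1339 0.008 ]
 [0.4412 0.1122 0.008 ]] [0.4823 0.123  0.008 ] 0.08495800049985992 ang -165.21711575806566
guide tips [[0.5042 0.1895 0.006 ]
 [0.4315 0.1704 0.006 ]] [0.4678 0.18   0.006 ] 0.0751714505574597 ang -165.2615440017548
S lip [[0.5115 0.0992 0.016 ]
 [0.4722 0.0904 0.016 ]] [0.4918 0.0948 0.016 ] 0.04020643268978747 ang -167.41889762398355
S foot [[0.4973 0.173  0.    ]
 [0.4486 0.162  0.    ]] [0.4729 0.1675 0.    ] 0.049907255468051984 ang -167.22727791988436
S frame far [[ 0.5787 -0.0862  0.008 ]
 [ 0.4976 -0.1026  0.008 ]] [ 0.5382 -0.0944  0.008 ] 0.08272508191677545 ang -168.52424900952184
wax [[0.3456 0.0965 0.02  ]]
anvil [[0.5998 0.1776 0.02  ]]
cork [[0.6199 0.0422 0.02  ]]
[[-0.0004 -0.9086  0.4176]
 [-0.001   0.4176  0.9086]
 [-1.     -0.     -0.001 ]]
```

```bash
cat >> h.py <<'E'
YAW=14.6
def delta(xyz,yaw,pitch=0):
    # yaw: angle of tool z in world (deg); tool x down; pitch about tool z
    s=read_state(); R0=R.from_quat(s['eef_rot']); 
    c,sn=np.cos(np.radians(yaw)),np.sin(np.radians(yaw))
    M=np.array([[0,-sn,c],[0,c,sn],[-1,0,0]],float)
    Rt=R.from_matrix(M)*R.from_rotvec([0,0,np.radians(pitch)])
    sh=R0.inv().apply(np.array(xyz)-s['ee_pos'])*1000
    rv=(R0.inv()*Rt).as_rotvec()
    print("shift mm",sh.round(1),"rot",rv.round(4),"t",s['time'],"F",np.round(s['ft_force'],1),"w",round(s['width'],4), "tcp",np.round(s['ee_pos'],4))
E
python3 -c "
from h import *
delta((.4405,.2809,.12),2.5)
delta((.4405,.2809,.003),2.5)"
```

```text
shift mm [ 102.1 -282.9 -185.4] rot [ 1.0964e+00 -9.0000e-04  6.0000e-04] t 0.15 F [ 0.1 -0.3 -0.6] w 0.0872 tcp [0.2609 0.5676 0.2219]
shift mm [ 219.1 -282.9 -185.3] rot [ 1.0964e+00 -9.0000e-04  6.0000e-04] t 0.15 F [ 0.1 -0.3 -0.6] w 0.0872 tcp [0.2609 0.5676 0.2219]
```

{"op": "arm_command", "data": {
  "targets": [
    [0,10,-28,-18,0.11,0,0],
    [0,20,-56,-37,0.22,0,0],
    [0,30,-85,-56,0.33,0,0],
    [0,41,-113,-74,0.44,0,0],
    [0,51,-141,-93,0.55,0,0],
    [0,61,-170,-111,0.66,0,0],
    [0,71,-198,-130,0.77,0,0],
    [0,82,-226,-148,0.88,0,0],
    [0,92,-255,-167,0.99,0,0],
    [0,102,-283,-185,1.096,0,0]
  ]
}}

```text
time: 1.15
ee_pos: [0.4414, 0.2802, 0.1201]
eef_rot: [-0.014, 0.707, 0.014, 0.707]
ft_force: [-0.3, 0.1, -1.0]
width: 0.087
```

```bash
python3 -c "
from h import *
cv2.imwrite('pics/w1.png',camera('wrist')[:,:,::-1])
delta((.4405,.2809,.003),2.5)"
```

```text
shift mm [115.5   7.2  -3.3] rot [-0.017  -0.0004  0.0035] t 1.2 F [ 2.1 -6.3 -1.8] w 0.0871 tcp [0.444  0.2742 0.1186]
```

View pics/w1.png

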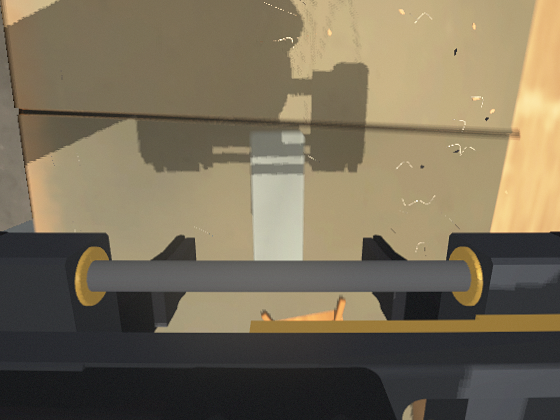

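The stone's long edges are at columns 252 and 303, midway between the fingers at about 187 and 368. I'll lower the tool next.

{"op": "arm_command", "data": {
  "targets": [
    [0,10,0,0,0,0,0],
    [0,28,0,0,0,0,0],
    [0,50,0,0,0,0,0],
    [0,72,0,0,0,0,0],
    [0,92,0,0,0,0,0],
    [0,105,0,0,0,0,0],
    [0,111,0,0,0,0,0],
    [0,114,0,0,0,0,0],
    [0,115,0,0,0,0,0],
    [0,115,0,0,0,0,0]
  ]
}}

```text
time: 2.2
ee_pos: [0.4412, 0.282, 0.0061]
eef_rot: [-0.015, 0.707, 0.016, 0.707]
ft_force: [0.1, 0.0, -0.3]
width: 0.0871
```

```bash
python3 -c "
from h import *
delta((.4405,.2809,.003),2.5)"
```

```text
shift mm [ 3.1 -1.1 -0.8] rot [ 0.0005  0.0008 -0.0008] t 2.2 F [ 0.1  0.  -0.3] w 0.0871 tcp [0.4412 0.282  0.0061]
```

{"op": "arm_command", "data": {
  "targets": [
    [60,1,0,0,0,0,0],
    [110,1,0,0,0,0,0],
    [140,1,0,0,0,0,0],
    [160,1,0,0,0,0,0],
    [160,1,0,0,0,0,0],
    [160,1,0,0,0,0,0],
    [160,1,0,0,0,0,0],
    [160,1,0,0,0,0,0]
  ],
  "newtons": 15
}}

```text
time: 3.0
ee_pos: [0.4407, 0.2817, 0.0045]
eef_rot: [-0.016, 0.707, 0.016, 0.707]
ft_force: [-1.5, -1.2, 1.2]
width: 0.0418
```

```bash
python3 -c "
from h import *
s=read_state();print(s['width'],s['ft_force'],s['ee_pos'])
foot=np.array([.4698,.1691]);u=np.array([-np.sin(np.radians(YAW)),np.cos(np.radians(YAW))])
p=foot+.077*u
delta((*p,.0055),YAW)"
```

```text
0.041833920946388006 [-1.47408609 -1.23297582  1.23910395] [0.44070464 0.28165735 0.00453391]
shift mm [ -1.  -38.4   8. ] rot [-0.2107 -0.0003 -0.    ] t 3.0 F [-1.5 -1.2  1.2] w 0.0418 tcp [0.4407 0.2817 0.0045]
```

{"op": "arm_command", "data": {
  "targets": [
    [160,-0.5,-2,0.5,-0.015,0,0],
    [160,-0.5,-7,1.5,-0.04,0,0],
    [160,-0.5,-13,2.5,-0.07,0,0],
    [160,-0.5,-19,4,-0.105,0,0],
    [160,-0.5,-25,5,-0.14,0,0],
    [160,-0.5,-31,6.5,-0.17,0,0],
    [160,-0.5,-35.5,7.5,-0.195,0,0],
    [160,-0.5,-37.5,8,-0.207,0,0],
    [160,-0.5,-38.4,8,-0.211,0,0],
    [160,-0.5,-38.4,8,-0.211,0,0]
  ]
}}

```text
time: 4.0
ee_pos: [0.4505, 0.2436, 0.0049]
eef_rot: [-0.09, 0.701, 0.09, 0.701]
ft_force: [0.3, 0.7, -2.2]
width: 0.0418
```

```bash
python3 -c "
from h import *
s=read_state();
foot=np.array([.4698,.1691]);u=np.array([-np.sin(np.radians(YAW)),np.cos(np.radians(YAW))])
p=foot+.077*u
delta((*p,.0045),YAW)
t=camera('top')[:,:,::-1]
cv2.imwrite('pics/t2.png',cv2.resize(t[160:270,200:340],None,fx=5.5,fy=5.4,interpolation=cv2.INTER_CUBIC))"
```

```text
shift mm [ 0.4  0.  -0.1] rot [ 0.     -0.0001 -0.    ] t 4.0 F [ 0.3  0.7 -2.2] w 0.0418 tcp [0.4505 0.2436 0.0049]
```

View pics/t2.png

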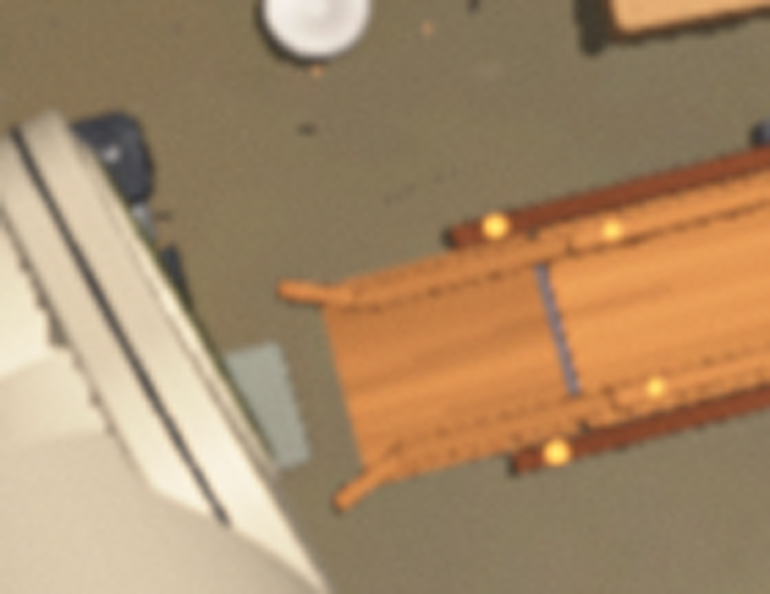

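The stone's front top corners are at crop (277,343) and (309,460), the foot runs (325,305) to (366,465) and the lip (541,265) to (573,393). I'll use these to check the lateral alignment.

```bash
python3 -c "
from h import *
np.set_printoptions(precision=4,suppress=True)
def P(pts,z):
    q=(np.array(pts,float)+.5)/[5.5,5.4]-.5+[200,160]
    p=proj('top',q,z); return p[:,:2]
f=P([(277,343),(309,460)],.02);l=P([(541,265),(573,393)],.016);g=P([(280,290),(340,502)],.006);ft=P([(325,305),(366,465)],0)
for th in (14.2,14.6,15.0):
  u=np.array([-np.sin(np.radians(th)),np.cos(np.radians(th))]);x=np.array([u[1],-u[0]])
  L=l.mean(0)
  print(th,[( (q.mean(0)-L)@x*1000,(q.mean(0)-L)@u*1000, np.linalg.norm(q[0]-q[1])*1000) for q in (f,g,ft)], ((np.array([.5389,-.094])-L)@x*1000))
print(f,np.degrees(np.arctan2(*(f[0]-f[1])[::-1])))
"
```

```text
14.2 [(np.float64(-1.5005598516998067), np.float64(91.1302703995578), np.float64(40.73357858777875)), (np.float64(-0.5859662273503882), np.float64(85.3550635254956), np.float64(75.18178402308419)), (np.float64(0.18876884851807), np.float64(72.8530637278288), np.float64(56.784584275830035))] 0.5458827525110731
14.6 [(np.float64(-0.8643191454317717), np.float64(91.13852541806837), np.float64(40.73357858777875)), (np.float64(0.009933968453764671), np.float64(85.35707426556544), np.float64(75.18178402308419)), (np.float64(0.6973704497423459), np.float64(72.84997050558826), np.float64(56.784584275830035))] -0.8381073140098352
15.0 [(np.float64(-0.2280363134679685), np.float64(91.14233847342734), np.float64(40.73357858777875)), (np.float64(0.6058336800903071), np.float64(85.35492482225646), np.float64(75.18178402308419)), (np.float64(1.205938062114737), np.float64(72.84332667856128), np.float64(56.784584275830035))] -2.222056532362632
[[0.4856 0.1912]
 [0.4462 0.1809]] 14.597131379440704
```

{"op": "arm_command", "data": {
  "targets": [
    [160,0,-1,0.3,0,0,0],
    [160,0,-4,0.7,0,0,0],
    [160,0,-8,0.7,0,0,0],
    [160,0,-11,0.7,0,0,0],
    [160,0,-13,0.7,0,0,0],
    [160,0,-13.5,0.7,0,0,0],
    [130,0,-13.5,0.7,0,0,0],
    [90,0,-13.5,0.7,0,0,0],
    [60,0,-13.5,0.7,0,0,0],
    [60,0,-13.5,0.7,0,0,0]
  ]
}}

```text
time: 5.05
ee_pos: [0.4548, 0.231, 0.0052]
eef_rot: [-0.09, 0.701, 0.09, 0.701]
ft_force: [0.0, 0.5, 0.0]
width: 0.0595
```

{"op": "arm_command", "data": {
  "targets": [
    [60,-5,0,0,0,0,0],
    [60,-18,0,0,0,0,0],
    [60,-32,10,0,0,0,0],
    [120,-42,30,0,0,0,0],
    [180,-45,50,0,0,0,0],
    [255,-45,70,0,0,0,0],
    [255,-45,80,0,0,0,0],
    [255,-45,84,0,0,0,0],
    [255,-45,85,0,0,0,0],
    [255,-45,85,0,0,0,0]
  ]
}}

```text
time: 6.05
ee_pos: [0.4335, 0.3122, 0.0501]
eef_rot: [-0.09, 0.701, 0.089, 0.701]
ft_force: [-0.0, -0.4, 0.4]
width: 0.0186
```

```bash
python3 -c "
from h import *
s=read_state();print(s['width'],s['ft_force'],s['ee_pos'])
t=camera('top')[:,:,::-1]
cv2.imwrite('pics/t3.png',cv2.resize(t[160:280,180:340],None,fx=4.8,fy=4.8,interpolation=cv2.INTER_CUBIC))
cv2.imwrite('pics/w3.png',camera('wrist')[:,:,::-1])"
```

```text
0.018601954533257425 [-0.01511982 -0.44535366  0.42227831] [0.43352434 0.31216995 0.05006778]
```

View pics/t3.png

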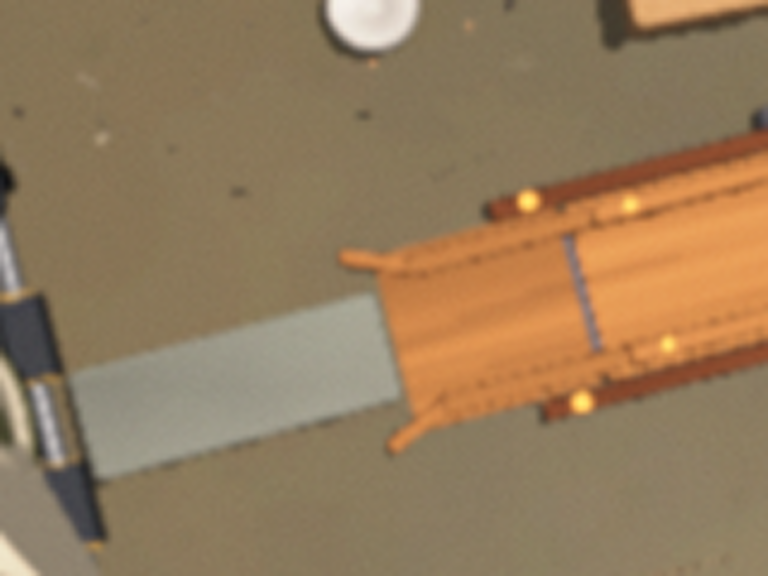

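View pics/w3.png

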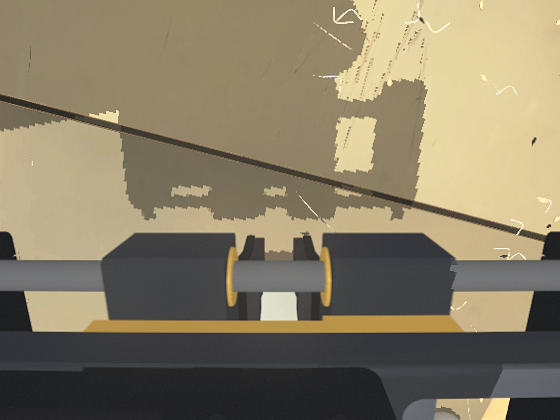

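The top view shows the stone lined up: front corners (378,292) and (400,398), tail corners (75,372) and (100,480), with the lip at (568,236) to (597,350).

```bash
cat >> h.py <<'E'
LIP=np.array([.4895,.0972]) # yc=57
th=np.radians(YAW); U=np.array([-np.sin(th),np.cos(th)]); X=np.array([U[1],-U[0]])
def ch(p): p=np.asarray(p)[...,:2]-LIP; return np.stack([p@X*1000,p@U*1000+57],-1)
def wc(x,y): return LIP+X*x/1000+U*(y-57)/1000
def pose():
    s=read_state(); q=R.from_quat(s['eef_rot']).as_matrix(); f=np.array(s['ft_force'])
    print("t",round(s['time'],2),"ch",ch(s['ee_pos']).round(1),"z",round(s['ee_pos'][2]*1000,1),"F x,y,z",np.round([f[:2]@X,f[:2]@U,f[2]],2),"w",round(s['width']*1000,1))
E
python3 -c "
from h import *
def P(pts,z): return ch(proj('top',crop(pts,4.8,180,160),z)).round(1).tolist()
print(P([(378,292),(400,398),(75,372),(100,480)],.02)); print(P([(568,236),(597,350)],.016),P([(380,275),(415,415)],0),P([(343,257),(393,450)],.006)); pose()
x,y=wc(0,268); delta((x,y,.005),YAW)"
```

```text
[[20.7, 132.9], [-20.2, 135.3], [21.3, 251.0], [-20.4, 252.2]]
[[22.7, 57.2], [-22.3, 58.1]] [[28.0, 130.4], [-27.8, 131.4]] [[38.0, 142.4], [-38.6, 143.1]]
t 6.15 ch [  0. 279.] z 50.0 F x,y,z [-0.19 -0.86 -0.2 ] w 10.5
shift mm [ 45. -11.  -0.] rot [-0.001  -0.0001  0.0003] t 6.15 F [ 0.  -0.9 -0.2] w 0.0105 tcp [0.4336 0.3121 0.05  ]
```

{"op": "arm_command", "data": {
  "targets": [
    [255,6,0,0,0,0,0],
    [255,18,0,0,0,0,0],
    [255,31,0,0,0,0,0],
    [255,40,0,0,0,0,0],
    [255,44,0,0,0,0,0],
    [255,45,0,0,0,0,0],
    [255,45,-3,0,0,0,0],
    [255,45,-8,0,0,0,0],
    [255,45,-13,0,0,0,0],
    [255,45,-18,0,0,0,0]
  ]
}}

```text
time: 7.15
ee_pos: [0.4381, 0.2955, 0.0055]
eef_rot: [-0.09, 0.701, 0.09, 0.702]
ft_force: [0.1, 1.6, 0.6]
width: 0.0003
```

```bash
python3 -c "
from h import *
pose()"
```

```text
t 7.15 ch [2.000e-01 2.618e+02] z 5.5 F x,y,z [0.54 1.53 0.62] w 0.3
```

{"op": "arm_command", "data": {
  "targets": [
    [255,0,-5,0,0,0,0],
    [255,0,-11,0,0,0,0],
    [255,0,-17,0,0,0,0],
    [255,0,-23,0,0,0,0],
    [255,0,-29,0,0,0,0],
    [255,0,-35,0,0,0,0],
    [255,0,-41,0,0,0,0],
    [255,0,-46,0,0,0,0],
    [255,0,-49,0,0,0,0],
    [255,0,-50,0,0,0,0]
  ]
}}

```text
time: 8.15
ee_pos: [0.4505, 0.2469, 0.0051]
eef_rot: [-0.09, 0.701, 0.09, 0.701]
ft_force: [-0.5, 5.0, 2.8]
width: 0.0004
```

```bash
python3 -c "
from h import *
pose()
t=camera('top')[:,:,::-1]
cv2.imwrite('pics/t4.png',cv2.resize(t[160:280,180:340],None,fx=4.8,fy=4.8,interpolation=cv2.INTER_CUBIC))
t=camera('scene')[:,:,::-1]
cv2.imwrite('pics/s4.png',cv2.resize(t[160:310,160:360],None,fx=4,fy=4,interpolation=cv2.INTER_CUBIC))"
```

```text
t 8.15 ch [ -0.  211.7] z 5.1 F x,y,z [0.79 4.98 2.83] w 0.4
```

View pics/t4.png

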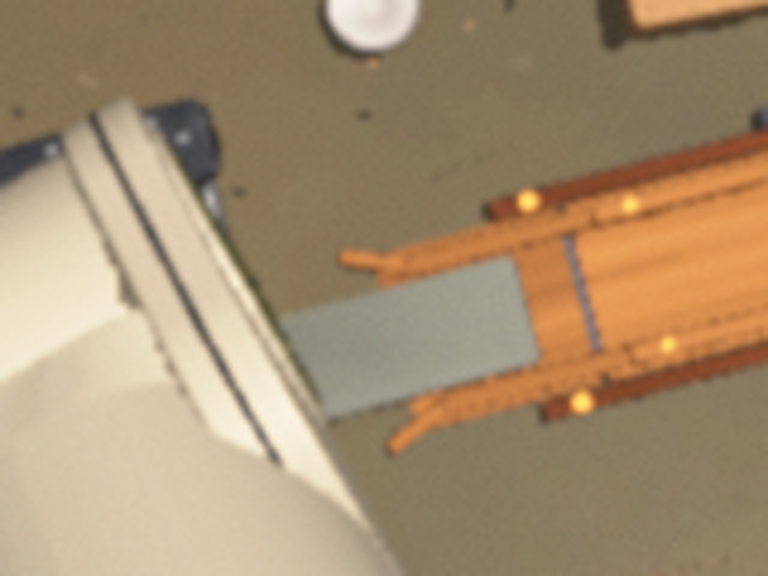

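View pics/s4.png

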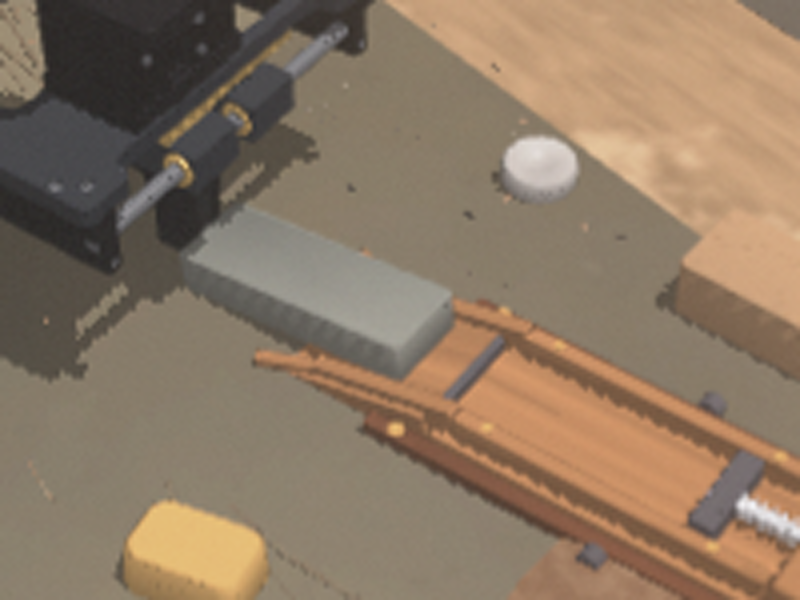

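{"op": "arm_command", "data": {
  "targets": [
    [255,0,-5,0,0,0,0],
    [255,0,-12,0,0,0,0],
    [255,0,-19,0,0,0,0],
    [255,0,-26,0,0,0,0],
    [255,0,-33,0,0,0,0],
    [255,0,-40,0,0,0,0],
    [255,0,-47,0,0,0,0],
    [255,0,-53,0,0,0,0],
    [255,0,-57,0,0,0,0],
    [255,0,-58,0,0,0,0]
  ]
}}

```text
time: 9.25
ee_pos: [0.465, 0.1904, 0.0049]
eef_rot: [-0.09, 0.701, 0.09, 0.701]
ft_force: [-0.4, 2.4, -0.2]
width: 0.0003
```

```bash
python3 -c "
from h import *
pose()
t=camera('scene')[:,:,::-1]
cv2.imwrite('pics/s5.png',cv2.resize(t[160:310,160:360],None,fx=4,fy=4,interpolation=cv2.INTER_CUBIC))"
```

```text
t 9.25 ch [ -0.2 153.3] z 4.9 F x,y,z [ 0.24  2.37 -0.24] w 0.3
```

View pics/s5.png

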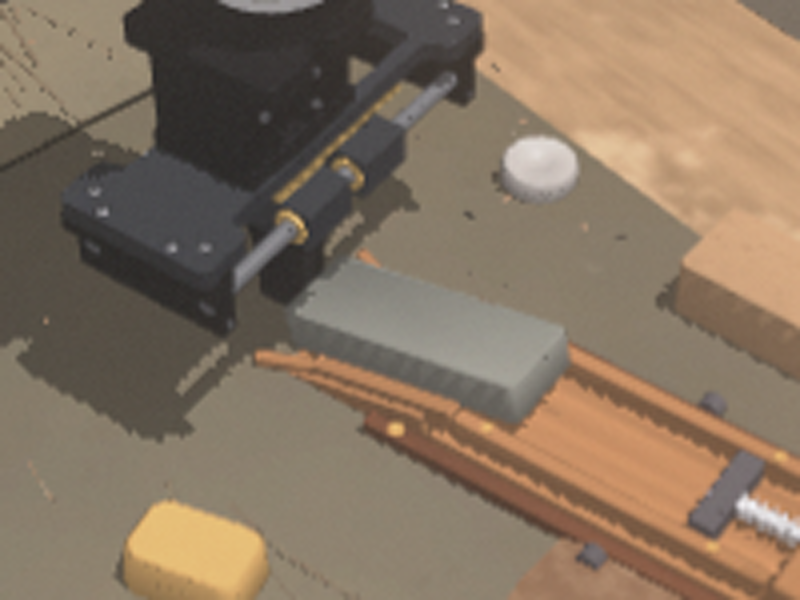

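{"op": "arm_command", "data": {
  "targets": [
    [255,0,-4,0,0,0,0],
    [255,0,-9,0,0,0,0],
    [255,0,-14,0,0,0,0],
    [255,-1,-19,0,0,0,0],
    [255,-2,-23,0,0,0,0],
    [255,-3,-27,0,0,0,0],
    [255,-4,-31,0,0,0,0],
    [255,-5,-34,0,0,0,0],
    [255,-5,-36,0,0,0,0],
    [255,-5,-36,0,0,0,0]
  ]
}}

```text
time: 10.3
ee_pos: [0.4747, 0.1575, 0.0109]
eef_rot: [-0.089, 0.701, 0.091, 0.702]
ft_force: [-1.7, 5.8, 4.0]
width: 0.0006
```

```bash
python3 -c "
from h import *
pose()
t=camera('scene')[:,:,::-1]
cv2.imwrite('pics/s6.png',cv2.resize(t[160:310,160:360],None,fx=4,fy=4,interpolation=cv2.INTER_CUBIC))"
```

```text
t 10.3 ch [  0.9 119.1] z 10.9 F x,y,z [-0.17  6.02  4.03] w 0.6
```

View pics/s6.png

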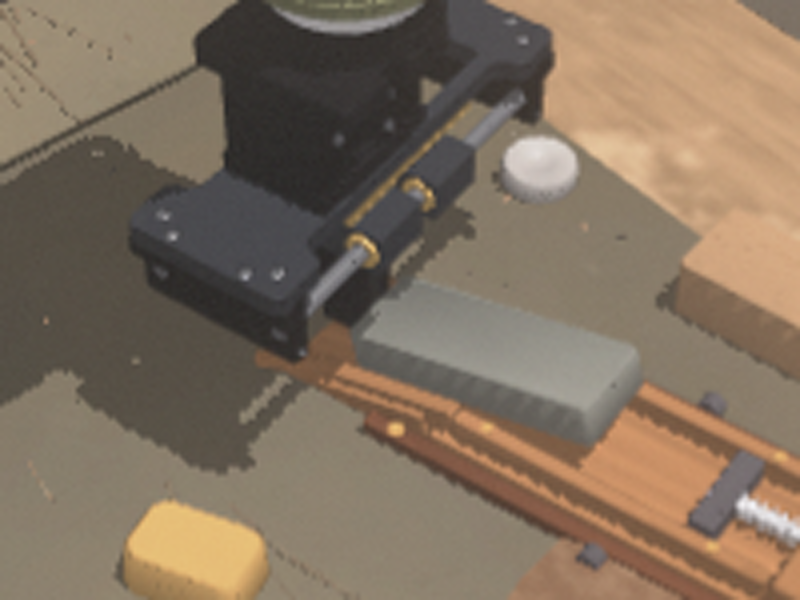

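{"op": "arm_command", "data": {
  "targets": [
    [255,-1,-3,0,0,0,0],
    [255,-2,-6,0,0,0,0],
    [255,-3,-9,0,0,0,0],
    [255,-4,-12,0,0,0,0],
    [255,-4,-15,0,0,0,0],
    [255,-5,-18,0,0,0,0],
    [255,-6,-21,0,0,0,0],
    [255,-6,-23,0,0,0,0],
    [255,-6,-24,0,0,0,0],
    [255,-6,-24,0,0,0,0]
  ]
}}

```text
time: 11.35
ee_pos: [0.4802, 0.1326, 0.016]
eef_rot: [-0.09, 0.701, 0.09, 0.701]
ft_force: [0.6, 0.2, 0.4]
width: 0.0005
```

```bash
python3 -c "
from h import *
pose()
t=camera('scene')[:,:,::-1]
cv2.imwrite('pics/s7.png',cv2.resize(t[160:310,160:360],None,fx=4,fy=4,interpolation=cv2.INTER_CUBIC))"
```

```text
t 11.35 ch [-0.1 93.6] z 16.0 F x,y,z [0.64 0.06 0.4 ] w 0.5
```

View pics/s7.png

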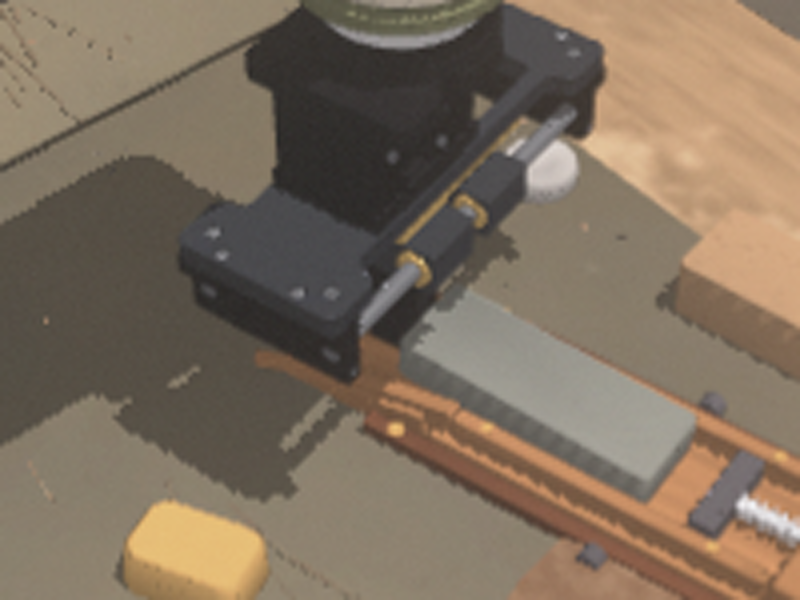

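{"op": "arm_command", "data": {
  "targets": [
    [255,-1,-3,0,0,0,0],
    [255,-2,-6,0,0,0,0],
    [255,-3,-9,0,0,0,0],
    [255,-3,-12,0,0,0,0],
    [255,-4,-15,0,0,0,0],
    [255,-4,-17,0,0,0,0],
    [255,-4,-18,0,0,0,0],
    [255,-4,-18,0,0,0,0]
  ]
}}

```text
time: 12.2
ee_pos: [0.4847, 0.1154, 0.0201]
eef_rot: [-0.09, 0.701, 0.09, 0.701]
ft_force: [-0.1, 0.6, 0.3]
width: 0.0007
```

```bash
python3 -c "
from h import *
pose()
t=camera('scene')[:,:,::-1]
cv2.imwrite('pics/s8.png',cv2.resize(t[190:330,200:390],None,fx=4.2,fy=4.2,interpolation=cv2.INTER_CUBIC))
t=camera('top')[:,:,::-1]
cv2.imwrite('pics/t8.png',cv2.resize(t[160:270,240:420],None,fx=4.4,fy=4.4,interpolation=cv2.INTER_CUBIC))"
```

```text
t 12.2 ch [-0.  75.8] z 20.1 F x,y,z [0.09 0.62 0.26] w 0.7
```

View pics/s8.png

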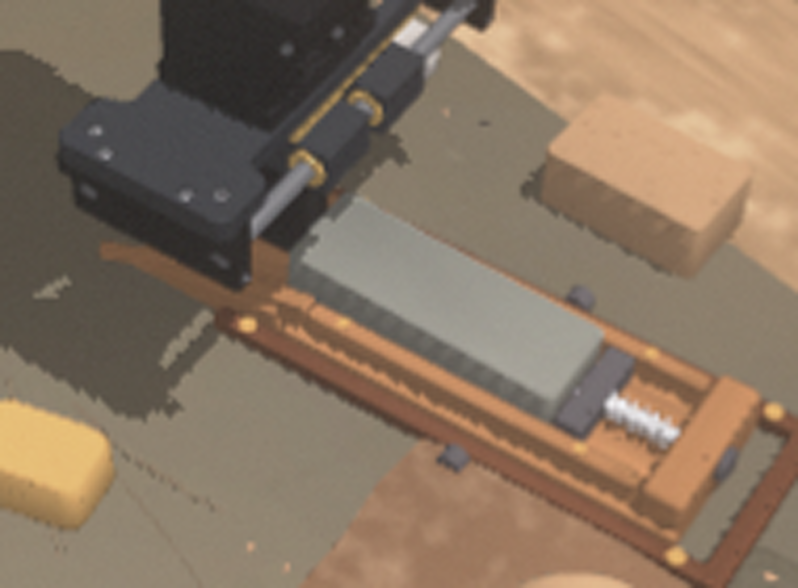

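View pics/t8.png

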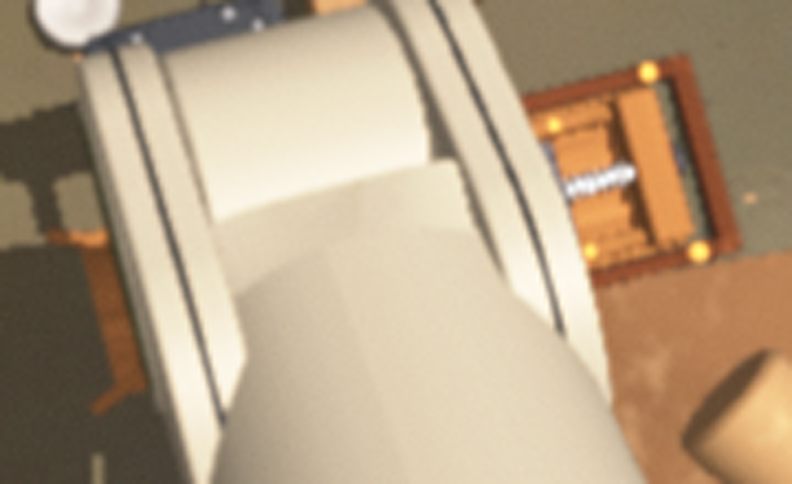

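{"op": "arm_command", "data": {
  "targets": [
    [255,0,3,0,0,0,0],
    [255,-8,4,0,0,0,0],
    [180,-20,4,0,0,0,0],
    [120,-30,3,0,0,0,0],
    [80,-35,-3,0,0,0,0],
    [80,-36,-10,0,0,0,0],
    [80,-36,-16,0,0,0,0],
    [80,-36,-20,0,0,0,0],
    [80,-36,-21,0,0,0,0],
    [80,-36,-21,0,0,0,0]
  ]
}}

```text
time: 13.3
ee_pos: [0.4898, 0.095, 0.0557]
eef_rot: [-0.09, 0.702, 0.09, 0.701]
ft_force: [-0.4, -0.2, -0.2]
width: 0.0548
```

```bash
python3 -c "
from h import *
pose()
x,y=wc(0,56); delta((x,y,.0295),YAW)
t=camera('scene')[:,:,::-1]
cv2.imwrite('pics/s9.png',cv2.resize(t[190:330,200:390],None,fx=4.2,fy=4.2,interpolation=cv2.INTER_CUBIC))"
```

```text
t 13.3 ch [-0.2 54.8] z 55.7 F x,y,z [-0.4  -0.14 -0.17] w 54.8
shift mm [26.2  1.2  0.3] rot [-0.0002 -0.0005  0.    ] t 13.3 F [-0.4 -0.2 -0.2] w 0.0548 tcp [0.4898 0.095  0.0557]
```

View pics/s9.png

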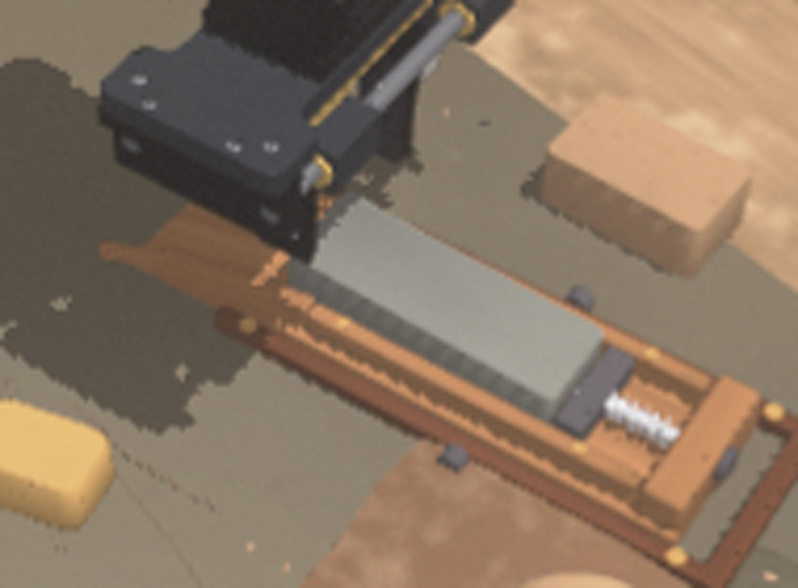

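{"op": "arm_command", "data": {
  "targets": [
    [80,5,0.5,0,0,0,0],
    [80,12,1,0,0,0,0],
    [80,19,1,0,0,0,0],
    [80,24,1,0,0,0,0],
    [80,26,1,0,0,0,0],
    [110,26,1,0,0,0,0],
    [135,26,1,0,0,0,0],
    [160,26,1,0,0,0,0],
    [160,26,1,0,0,0,0],
    [160,26,1,0,0,0,0]
  ],
  "newtons": 25
}}

```text
time: 14.35
ee_pos: [0.4899, 0.0963, 0.0303]
eef_rot: [-0.09, 0.701, 0.09, 0.702]
ft_force: [-0.2, -0.1, 1.3]
width: 0.0414
```

```bash
python3 -c "
from h import *
pose()"
```

```text
t 14.35 ch [ 0.2 56. ] z 30.3 F x,y,z [-0.25 -0.01  1.31] w 41.4
```

{"op": "arm_command", "data": {
  "targets": [
    [160,0,-1,0,0,0,0],
    [160,0,-2,0,0,0,0],
    [160,0,-3,0,0,0,0],
    [160,0,-4,0,0,0,0],
    [160,0,-5,0,0,0,0],
    [160,0,-6,0,0,0,0],
    [160,0,-6,0,0,0,0]
  ]
}}

```text
time: 15.05
ee_pos: [0.4909, 0.0917, 0.03]
eef_rot: [-0.09, 0.701, 0.091, 0.701]
ft_force: [-0.9, 6.6, -0.7]
width: 0.0414
```

```bash
python3 -c "
from h import *
pose()"
```

```text
t 15.05 ch [ 0.  51.4] z 30.0 F x,y,z [ 0.77  6.59 -0.71] w 41.4
```

{"op": "arm_command", "data": {
  "targets": [
    [160,0,-1,0,0,0,0],
    [160,0,-2,0,0,0,0],
    [160,0,-3,0,0,0,0],
    [160,0,-4,0,0,0,0],
    [160,0,-4,0,0,0,0]
  ]
}}

```text
time: 15.55
ee_pos: [0.4918, 0.0883, 0.0299]
eef_rot: [-0.09, 0.701, 0.091, 0.701]
ft_force: [-0.9, 8.3, -0.3]
width: 0.0417
```

```bash
python3 -c "
from h import *
pose()"
```

```text
t 15.55 ch [ 0.  47.8] z 29.9 F x,y,z [ 1.19  8.26 -0.32] w 41.7
```

{"op": "arm_command", "data": {
  "targets": [
    [160,0,-1,0,0,0,0],
    [160,0,-2,0,0,0,0],
    [160,0,-2,0,0,0,0]
  ]
}}

```text
time: 15.85
ee_pos: [0.4923, 0.0866, 0.0299]
eef_rot: [-0.09, 0.701, 0.091, 0.701]
ft_force: [-1.5, 8.9, -0.1]
width: 0.0412
```

```bash
python3 -c "
from h import *
pose()"
```

```text
t 15.85 ch [ 0. 46.] z 29.9 F x,y,z [ 0.81  8.97 -0.09] w 41.2
```

{"op": "arm_command", "data": {
  "targets": [
    [160,0,-0.7,0,0,0,0],
    [160,0,-1.5,0,0,0,0],
    [160,0,-1.5,0,0,0,0]
  ]
}}

```text
time: 16.15
ee_pos: [0.4926, 0.0854, 0.03]
eef_rot: [-0.09, 0.701, 0.091, 0.701]
ft_force: [-1.9, 10.0, -0.1]
width: 0.0413
```

```bash
python3 -c "
from h import *
pose()
t=camera('scene')[:,:,::-1]
cv2.imwrite('pics/s10.png',cv2.resize(t[190:330,200:390],None,fx=4.2,fy=4.2,interpolation=cv2.INTER_CUBIC))"
```

```text
t 16.15 ch [ 0.  44.8] z 30.0 F x,y,z [ 0.71 10.13 -0.12] w 41.3
```

View pics/s10.png

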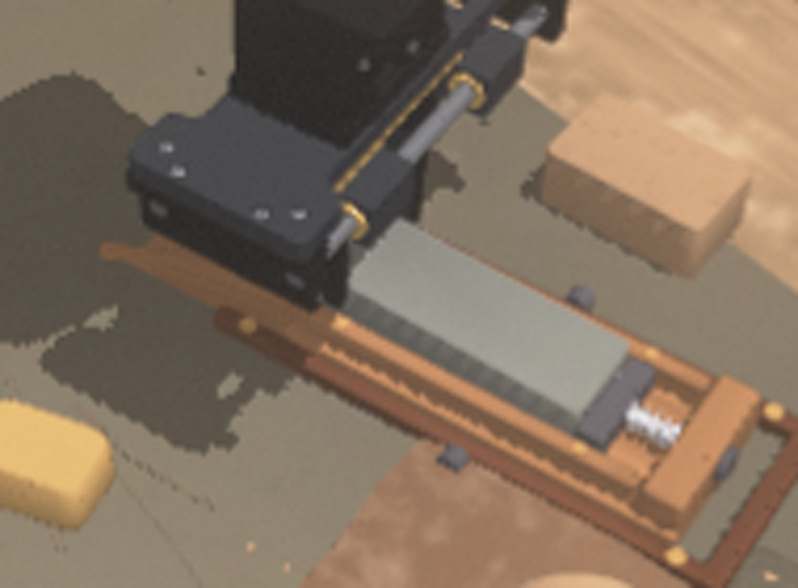

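{"op": "arm_command", "data": {
  "targets": [
    [160,0,-0.7,0,0,0,0],
    [160,0,-1.5,0,0,0,0],
    [160,0,-1.5,0,0,0,0]
  ]
}}

```text
time: 16.5
ee_pos: [0.4926, 0.0853, 0.03]
eef_rot: [-0.089, 0.702, 0.092, 0.701]
ft_force: [-4.8, 15.6, 0.3]
width: 0.0415
```

```bash
python3 -c "
from h import *
pose()"
```

```text
t 16.5 ch [ 0.  44.7] z 30.0 F x,y,z [-0.75 16.3   0.27] w 41.5
```

The hard end shows: the position stopped at 44.7 while the force rose from 10 to 16 N. I'll ease back about 1 mm and draw the tail down.

{"op": "arm_command", "data": {
  "targets": [
    [160,0,1,0,0,0,0],
    [160,1,1,0,0,0,0],
    [160,2,1,0,0,0,0],
    [160,3,1,0,0,0,0],
    [160,4,1,0,0,0,0],
    [160,5,1,0,0,0,0],
    [160,5,1,0,0,0,0]
  ]
}}

```text
time: 17.2
ee_pos: [0.4927, 0.0856, 0.025]
eef_rot: [-0.09, 0.701, 0.092, 0.701]
ft_force: [-2.4, 11.9, 0.8]
width: 0.0414
```

```bash
python3 -c "
from h import *
pose()
t=camera('scene')[:,:,::-1]
cv2.imwrite('pics/s11.png',cv2.resize(t[190:330,200:390],None,fx=4.2,fy=4.2,interpolation=cv2.INTER_CUBIC))"
```

```text
t 17.2 ch [ 0.1 45. ] z 25.0 F x,y,z [ 0.65 12.11  0.81] w 41.4
```

View pics/s11.png

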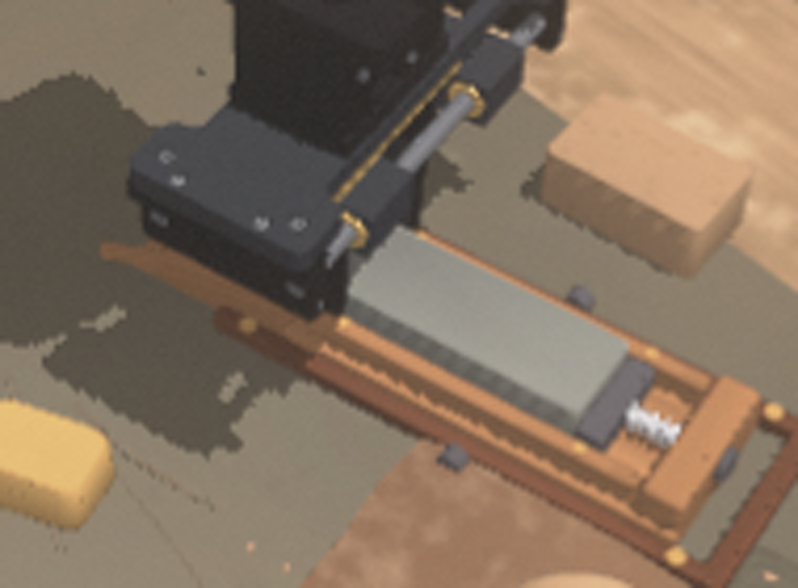

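{"op": "arm_command", "data": {
  "targets": [
    [160,0.5,0,0,0,0,0],
    [160,1,0,0,0,0,0],
    [160,1,0,0,0,0,0]
  ]
}}

```text
time: 17.55
ee_pos: [0.4927, 0.0857, 0.0243]
eef_rot: [-0.09, 0.701, 0.092, 0.701]
ft_force: [-5.2, 12.0, 4.6]
width: 0.0416
```

```bash
python3 -c "
from h import *
pose()"
```

```text
t 17.55 ch [ 0.2 45.1] z 24.3 F x,y,z [-2.03 12.92  4.56] w 41.6
```

{"op": "arm_command", "data": {
  "targets": [
    [160,0,1,0,0,0,0],
    [160,0,2,0,0,0,0],
    [160,0,3,0,0,0,0],
    [160,0,4,0,0,0,0],
    [160,0,4,0,0,0,0]
  ]
}}

```text
time: 18.05
ee_pos: [0.4925, 0.0868, 0.0242]
eef_rot: [-0.09, 0.701, 0.09, 0.702]
ft_force: [0.3, 3.8, 4.0]
width: 0.0413
```

```bash
python3 -c "
from h import *
pose()"
```

```text
t 18.05 ch [ 0.3 46.1] z 24.2 F x,y,z [1.24 3.64 4.01] w 41.3
```

{"op": "arm_command", "data": {
  "targets": [
    [160,0,1,0,0,0,0],
    [160,0,2,0,0,0,0],
    [160,0,3,0,0,0,0],
    [160,0,3,0,0,0,0]
  ]
}}

```text
time: 18.45
ee_pos: [0.4919, 0.0887, 0.0242]
eef_rot: [-0.09, 0.701, 0.089, 0.702]
ft_force: [2.8, -2.8, 4.4]
width: 0.0417
```

```bash
python3 -c "
from h import *
pose()"
```

```text
t 18.45 ch [ 0.2 48.1] z 24.2 F x,y,z [ 2.   -3.46  4.4 ] w 41.7
```

At 48.1 the stone is 3.4 mm back from the hard end, where the 3 mm seating gap is expected. The force has reversed, so the tail is against the lip. I'll release it now.

{"op": "arm_command", "data": {
  "targets": [
    [160,0,-1,0,0,0,0],
    [130,0,-1,0,0,0,0],
    [100,-0.5,-1,0,0,0,0],
    [75,-1,-1,0,0,0,0],
    [75,-6,-1,0,0,0,0],
    [75,-20,-1,0,0,0,0],
    [75,-40,10,0,0,0,0],
    [75,-65,40,0,0,0,0],
    [75,-85,80,0,0,0,0],
    [75,-100,120,0,0,0,0]
  ]
}}

```text
time: 19.45
ee_pos: [0.4609, 0.2066, 0.1256]
eef_rot: [-0.089, 0.701, 0.09, 0.702]
ft_force: [0.2, 0.6, -0.5]
width: 0.0614
```

{"op": "arm_command", "data": {
  "targets": [
    [75,0,35,0,0,0,0],
    [75,0,65,0,0,0,0],
    [75,0,80,0,0,0,0],
    [75,0,85,0,0,0,0],
    [75,0,85,0,0,0,0]
  ]
}}

```text
time: 19.95
ee_pos: [0.4399, 0.2871, 0.1238]
eef_rot: [-0.09, 0.702, 0.09, 0.701]
ft_force: [0.3, -0.8, -0.2]
width: 0.0612
```

```bash
python3 -c "
from h import *
pose()
t=camera('scene')[:,:,::-1]
cv2.imwrite('pics/s12.png',cv2.resize(t[190:330,200:390],None,fx=4.2,fy=4.2,interpolation=cv2.INTER_CUBIC))
t=camera('top')[:,:,::-1]
cv2.imwrite('pics/t12.png',cv2.resize(t[160:270,240:420],None,fx=4.4,fy=4.4,interpolation=cv2.INTER_CUBIC))
cv2.imwrite('pics/t12full.png',t)"
```

```text
t 19.95 ch [-2.000e-01  2.533e+02] z 123.8 F x,y,z [ 0.11 -0.82 -0.25] w 61.2
```

View pics/s12.png

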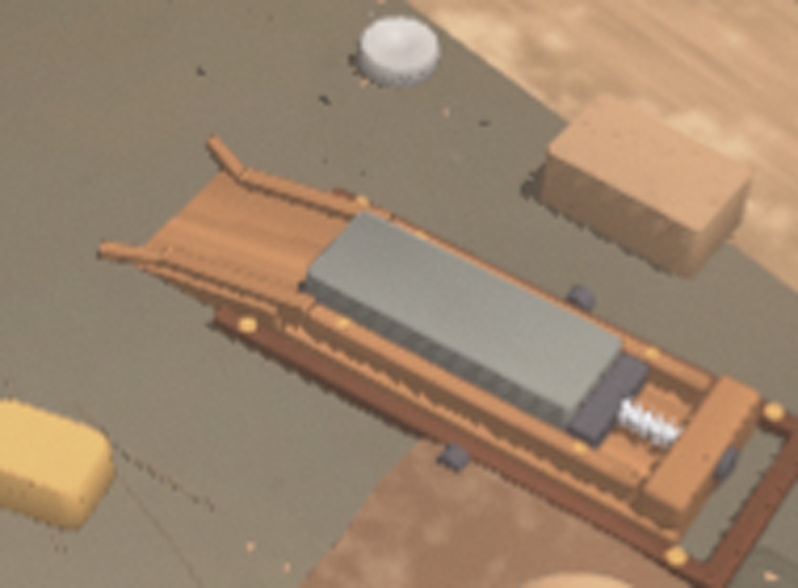

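View pics/t12.png

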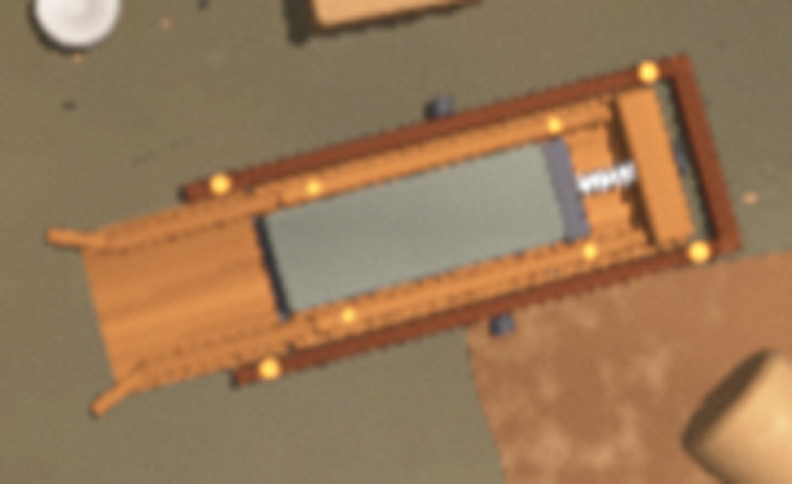

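```bash
python3 -c "
from h import *
from numpy.linalg import lstsq
T=crop([(264,216),(291,311),(543,143),(569,240)],4.4,240,160); S=crop([(368,212),(309,266),(622,343),(570,412)],4.2,200,190)
for z in (.03,.036): print(z,'top',ch(proj('top',T,z)).round(1).tolist(),'scene',ch(proj('scene',S,z)).round(1).tolist())
print('jaw0',ch(proj('top',crop([(525,150),(552,243)],4.4,240,160),.0235)).round(1).tolist())
# triangulate
for a,b in zip(T,S):
    A=[];o=[]
    for n,p in(('top',a),('scene',b)):
        c=camera_params(n)['xyz'];q=proj(n,[p],0)[0];d=(q-c)/np.linalg.norm(q-c);M=np.eye(3)-np.outer(d,d);A.append(M);o.append(M@c)
    x=lstsq(np.vstack(A),np.hstack(o),rcond=None)[0];print(ch(x).round(1),(x[2]*1000).round(1))
for n,pts in (('lip now',[(258,215),(283,320)]),): print(n,ch(proj('top',crop(pts,4.4,240,160),.016)).round(1).tolist())
t=cv2.imread('pics/t12full.png')
cv2.imwrite('pics/t13.png',cv2.resize(t[195:245,290:330],None,fx=12,fy=12,interpolation=cv2.INTER_CUBIC))
a=cv2.imread('pics/top0.png'); d=cv2.absdiff(a,t).max(2); print([d[y-15:y+15,x-18:x+18].mean().round(1) for x,y in((303,300),(257,161),(330,150))])
"
```

```text
0.03 top [[21.1, 55.5], [-19.4, 55.2], [20.2, -64.8], [-21.5, -64.1]] scene [[20.3, 51.1], [-17.0, 54.3], [18.5, -65.1], [-21.5, -65.0]]
0.036 top [[20.8, 56.0], [-19.5, 55.7], [19.8, -63.4], [-21.5, -62.8]] scene [[15.5, 48.2], [-21.4, 51.4], [13.7, -66.9], [-25.9, -66.8]]
jaw0 [[19.7, -58.1], [-20.7, -58.3]]
[22.3 54. ] 26.3
[-18.8  54.4] 31.4
[ 20.1 -64.8] 28.4
[-21.3 -64.6] 29.3
lip now [[23.0, 56.5], [-22.0, 58.1]]
[np.float64(11.6), np.float64(10.7), np.float64(11.9)]
```

View pics/t13.png

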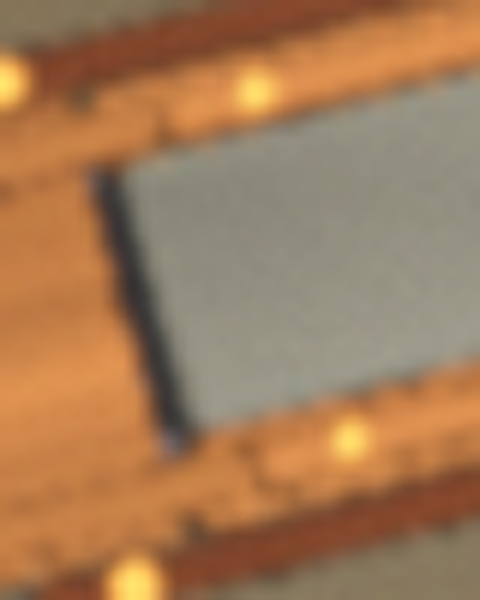

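```bash
python3 -c "
from h import *
t=camera('top')[:,:,::-1]; b=cv2.imread('pics/t12full.png'); a=cv2.imread('pics/top0.png')
g=lambda m:np.float32(cv2.cvtColor(np.ascontiguousarray(m),cv2.COLOR_BGR2GRAY))
print('stone shift since release',cv2.phaseCorrelate(g(b[180:250,290:390]),g(t[180:250,290:390])))
for x,y in((303,300),(257,161),(330,150)): print(cv2.phaseCorrelate(g(a[y-25:y+25,x-30:x+30]),g(t[y-25:y+25,x-30:x+30])))
pose(); print(close_job())"
```

```text
stone shift since release ((-0.00612741671061201, -0.014244007896579092), 1.003906811475754)
((-0.05295699005293031, -0.12461854858210586), 0.9475553738276163)
((0.1241492867848315, -0.15568447796451323), 0.9078208532333374)
((0.024404687981576245, -0.05164623837093529), 0.9647044378916423)
t 20.1 ch [2.000e-01 2.522e+02] z 124.0 F x,y,z [-0.09  0.17  0.14] w 61.4
the job is handed in; nothing more can be done
None
```

The whetstone is loaded in its holder, lying flat on the bed between the lip and the jaw, and the job is handed in at about 20 s.

I gripped the stone to turn it into line with the ramp. Then I pushed it from behind with the fingers shut, up the ramp and over the lip. For the last stretch I gripped its tail and pushed until the hard end showed: the stone stopped and the force rose from about 10 to 16 N. I eased off, drew the tail down about 5.7 mm, let it back against the lip and released it.

Last checks, in the holder's frame at the middle setting:
- **Seat along the channel:** the top camera puts the tail at about y = 55 mm and the front at about −64.5 mm. A seated stone should be at 54 and −66, so this is within camera accuracy.
- **Flatness:** the two cameras together put the top corners at z = 26 to 31 mm, averaging about 29, where 30 is expected. One tail corner read low (26 mm) and one high (31 mm). I take that as reading error in the pictures, but I did not check it further.
- **Jaw:** it is held about 6 mm back, as it should be.
- **Stability:** there was no visible shift between the pictures taken just after the arm withdrew and just before handing in. The robot was clear of everything.
- **Other objects:** the beeswax, anvil and cork are where they were, to within 0.2 of a pixel.

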